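# Shift a batch of lacquered bamboo cups to the curing rack in order

### The arm

A 7-joint arm with a two-finger parallel gripper is mounted at the origin on the work surface. World frame = base frame: x ahead of the robot, y to its left, z up, the work surface at z = 0. Lengths are in m, angles in rad, forces in N, time in s.
With the tool pointing down it reaches from about 0.425 to 0.875 m from the base axis. Payload 4.7 kg.
Tool frame: the origin (TCP) lies at the very end of the fingers, on their centre line; the grasp point (between the pads) lies 19 mm behind it; z points along the fingers, y is the line along which they close (so a half turn about z gives the same grasp; the last joint's range is limited). The gripper opens to 87 mm and grips with 3 to 60 N. Pads are 19 mm wide; open, the fingers measure 117 mm over their backs; the gripper's body (75 mm by 190 mm) begins 51 mm behind the grasp point.
Start: joints at [-1.162, 0.321, -0.07, 1.45, 0.023, 1.371, -0.057], TCP at [0.25, 0.6, 0.223] pointing down, gripper open.
Joint ranges: [-2.86, 2.86], [-0.3, 2.09], [-1.38, 1.24], [0.06, 2.45], [-1.56, 4.7], [0.09, 2.05], [-2.69, 2.69]. Speed limits (rad/s): [2.57, 2.57, 3.14, 3.14, 3.14, 3.14, 3.14].

### API

Orientations are given as a rotation vector (axis times angle).
In Python, from bench import ctrl, get_image, job gives the robot as it stands.
- The arm moves only by the shell command python3 -m crank 'ROWS' [FORCE]. ROWS is JSON, a list that holds one entry, the list of rows, each a list of 5 numbers: the shift along the tool's x, y, z in mm, then the turn about the tool's z in rad, then the closure, from -1 (fully open) to 1 (shut), so that 0 is half open. A call has 1 to 10 rows; each row shifts and turns the commanded pose from where the row before left it, along the tool's axes as they then stand; what a row does not reach is not made up. A row lasts 1/12 s, in which the tool goes at most 41.7 mm and 7.16 degrees, less where a joint would pass 70% of its speed; a pose out of reach is approached as far as the arm can. A call with a gripper value outside its range is refused whole. The fingers move at their own pace and stop on an object; FORCE is the grip in N (left out, the last holds). Time passes only in rows, so rows that do not move let the fingers close. It gives the time, the measured TCP pose, the force, the opening and the grip force at its end, in the units of the state.
- ctrl.get_state(): the state, without advancing time (a new reading comes with each control period).
- get_image(name): name is "scene" or "top" or "wrist"; returns a dict with "pixels" (384x512x3 uint8, red, green, blue), "fx", "fy", "cx", "cy" (pixels), "T" (4x4, takes a point from camera to world coordinates); the wrist camera has in their place "T_tool_cam" (4x4, takes a point from camera to tool coordinates, whose origin is the TCP and whose axes are the flange's). Camera axes: x right, y down, z forward; pixel columns grow to the right and rows downward; lengths in m; the calibration is good to about 2 mm. A picture is of the moment at which its call begins: read the wrist's pose just before it. There is no depth.
- job.close_job(): hands the job in; it is judged then, once.
The state is a dict: "time": time; "joint_positions": joint angles; "qd": joint speeds; "joint_torque": joint torques, N m; "position": TCP position; "tool_rot": TCP orientation; "ft_force": force on the tool from outside, world axes, zero at the start; "torque": the same for the moment, N m; "grip_width": opening from 0.0 (shut) to 1.0 (fully open); "grip_force": force on a finger pad.
Only numpy, scipy, OpenCV 4.12 (cv2) and the standard library are available. Lean on these libraries where they do the work, as an engineer would, in place of code of your own. Each camera call takes 0.05 s, during which the arm holds its last target. There are 200 camera calls.

### The job

Move the four lacquered cups from the light drying rack to the dark curing rack, keeping the order in which they were coated: counted from the blue-painted end of each rack, every cup must have the same place on the dark rack as it had on the light one. Leave each cup upside down over its peg, standing flat on the tile; set them down rather than dropping them, and do not tip any over.

Things in the scene. Friction and masses are not known exactly. Their poses are not given: they have to be found in the camera images.
- red_cup_center (a point): centre of the bright red lacquered bamboo cup, upside down: 48 mm across (51 at a ring 9 mm below the top), 64 mm high, about 50 g, z = its axis, up; the rim is 32 mm below this point, the closed top (bare spot) 32 mm above. Inside 40 mm wide, 59 mm deep. At the start its rim rests on a tile of the light rack, around the peg.
- black_cup_center (a point): centre of the black lacquered bamboo cup, upside down: 48 mm across (51 at a ring 9 mm below the top), 64 mm high, about 50 g, z = its axis, up; the rim is 32 mm below this point, the closed top (bare spot) 32 mm above. Inside 40 mm wide, 59 mm deep. At the start its rim rests on a tile of the light rack, around the peg.
- green_cup_center (a point): centre of the dark green lacquered bamboo cup, upside down: 48 mm across (51 at a ring 9 mm below the top), 64 mm high, about 50 g, z = its axis, up; the rim is 32 mm below this point, the closed top (bare spot) 32 mm above. Inside 40 mm wide, 59 mm deep. At the start its rim rests on a tile of the light rack, around the peg.
- amber_cup_center (a point): centre of the amber (yellow-orange) lacquered bamboo cup, upside down: 48 mm across (51 at a ring 9 mm below the top), 64 mm high, about 50 g, z = its axis, up; the rim is 32 mm below this point, the closed top (bare spot) 32 mm above. Inside 40 mm wide, 59 mm deep. At the start its rim rests on a tile of the light rack, around the peg.
- red_tile: the fixed tile on the light rack under the red cup at the start, white with dried red drips; it stays and shows where that cup came from. 70 mm square, 6 mm thick, origin at the centre of its underside (20 mm over the bench), axes as the light rack. In its middle an upright peg, 18 mm across, 36 mm high above the tile.
- black_tile: the fixed tile on the light rack under the black cup at the start, white with dried black drips; it stays and shows where that cup came from. 70 mm square, 6 mm thick, origin at the centre of its underside (20 mm over the bench), axes as the light rack. In its middle an upright peg, 18 mm across, 36 mm high above the tile.
- green_tile: the fixed tile on the light rack under the green cup at the start, white with dried green drips; it stays and shows where that cup came from. 70 mm square, 6 mm thick, origin at the centre of its underside (20 mm over the bench), axes as the light rack. In its middle an upright peg, 18 mm across, 36 mm high above the tile.
- amber_tile: the fixed tile on the light rack under the amber cup at the start, white with dried amber drips; it stays and shows where that cup came from. 70 mm square, 6 mm thick, origin at the centre of its underside (20 mm over the bench), axes as the light rack. In its middle an upright peg, 18 mm across, 36 mm high above the tile.
- coating_rack: the light-wood drying rack, fixed, 352 x 94 mm, a cup on each place at the start, in any order. Origin: underside centre, on the bench; x runs along the row to the end board painted BLUE. Places first to fourth lie at x = +114, +38, -38, -114 mm, y = 0: white tiles, tops 26 mm over the bench, each with a peg as on the tiles. Battens along the long sides are 32 mm high, end boards 50 mm.
- curing_rack: the dark-wood drying rack, fixed, 352 x 94 mm, empty at the start. Origin: underside centre, on the bench; x runs along the row to the end board painted BLUE. Places first to fourth lie at x = +114, +38, -38, -114 mm, y = 0: white tiles, tops 26 mm over the bench, each with a peg as on the tiles. Battens along the long sides are 32 mm high, end boards 50 mm. A seated cup's centre is 58 mm over the bench.

How it is judged:
By the outcome, as a careful person would: the job done as asked, in the order asked, and still so for the second after the job is handed in, with the robot touching nothing.
It also fails if it takes over 93 s, if anything falls off the work surface, if the arm or the gripper's body presses on something with over 40 N, if the wrist force passes 120 N, or if a joint passes its speed limit or range.

## Working session

There is one attempt and no reset: what is moved stays moved. The work goes in short steps, Python scripts to look and compute and a shell command to move; the robot and the scene stay as the last step left them, time stands still between calls to the robot, and variables do not carry over. Pictures are saved under pics/ and viewed, at most 14 in all, crops included, and the job is handed in when it is done.

```bash
ls; mkdir -p pics; python3 - <<'E'
from bench import ctrl,get_image
import cv2,pickle
print(ctrl.get_state())
d={}
for n in("scene","top","wrist"):
    d[n]=get_image(n); cv2.imwrite(f"pics/{n}0.png",cv2.cvtColor(d[n]["pixels"],cv2.COLOR_RGB2BGR))
    print(n,{k:(v.tolist() if hasattr(v,'tolist') else v) for k,v in d[n].items() if k!="pixels"})
pickle.dump(d,open("d.pkl","wb"))
E
```

```text
pics
{'time': 0.0, 'joint_positions': array([-1.16191671,  0.32181424, -0.07009506,  1.45167921,  0.02257119,
        1.37078161, -0.0568952 ]), 'qd': array([ 0.00052626, -0.00210154, -0.00107476, -0.00108509, -0.00085555,
        0.00018647,  0.00174076]), 'joint_torque': array([ 3.48898520e-04, -4.91287065e+01, -4.03507194e-01, -3.12523484e+01,
       -6.38464233e-02,  4.37293667e-02,  1.90323703e-04]), 'position': array([0.24981142, 0.59948093, 0.22146516]), 'tool_rot': array([-6.15978107e-01, -3.08029911e+00,  2.93820108e-03]), 'ft_force': array([-0.09778925,  0.98238373,  0.75316467]), 'torque': array([ 0.03685039, -0.03507911, -0.00650898]), 'grip_force': 0.0, 'grip_width': 0.9978775971742284}
scene {'fx': 447.93746804838696, 'fy': 447.93746804838696, 'cx': 255.63770721769262, 'cy': 192.5488098483462, 'T': [[-0.47571022482621705, 0.5727561482046084, -0.6675703533633072, 1.1446855164000123], [0.8795927789338526, 0.3062709952008915, -0.3640255770493034, 0.3209061494493568], [-0.004040450867528038, -0.7603607513493027, -0.6494884160355063, 0.6958086150732048], [0.0, 0.0, 0.0, 1.0]]}
top {'fx': 376.75386475945413, 'fy': 376.75386475945413, 'cx': 250.7139108597431, 'cy': 188.72476448533388, 'T': [[-0.01363200292760755, -0.9970048660900855, 0.07612795471357689, 0.46343984555985207], [-0.9998990464747262, 0.013287137241255251, -0.005034763436889389, -0.02540200645319108], [0.004008161064015799, -0.07618890323808813, -0.9970853452279108, 0.939594006199043], [0.0, 0.0, 0.0, 1.0]]}
wrist {'fx': 305.8355913481909, 'fy': 305.8355913481909, 'cx': 256.13689647848844, 'cy': 190.3914798023291, 'T_tool_cam': [[-0.0005209465929614394, -0.961806610723156, -0.27372937764127564, 0.07448331063199212], [0.9999998053201493, -0.0005950688331500594, 0.0001877571434175992, -0.0009032514723800178], [-0.0003434738831014437, -0.27372922654023746, 0.961806733477871, -0.161981041427447], [0.0, 0.0, 0.0, 1.0]]}
```

View pics/top0.png

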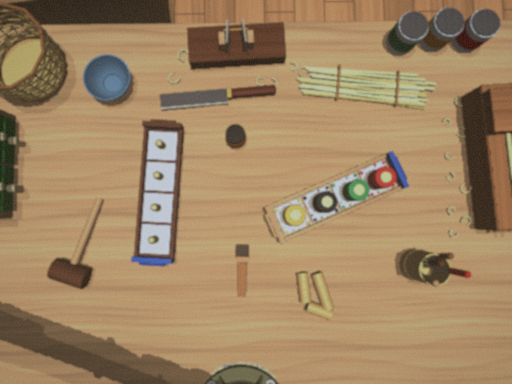

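View pics/scene0.png

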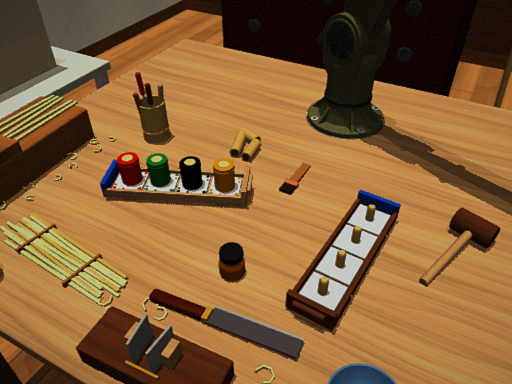

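The top view shows the light rack's blue end at (398,170), with red, green, black and amber (384,178), (357,188), (326,202), (294,215) as places 1 to 4. The dark rack's blue end is near the robot at (152,261), with pegs at about (153,239), (155,207), (157,175) and (160,143).

```bash
cat > h.py <<'E'
import numpy as np,cv2,pickle
from scipy.spatial.transform import Rotation as R
def ray(im,u,v,z,T=None):
    T=im["T"] if T is None else T
    d=T[:3,:3]@np.array([(u-im["cx"])/im["fx"],(v-im["cy"])/im["fy"],1]); o=T[:3,3]
    return (o+d*(z-o[2])/d[2])[:2]
def proj(im,p,T=None):
    T=im["T"] if T is None else T
    q=T[:3,:3].T@(np.asarray(p)-T[:3,3]); return np.array([q[0]/q[2]*im["fx"]+im["cx"],q[1]/q[2]*im["fy"]+im["cy"]])
X=np.array([.114,.038,-.038,-.114])
def rack(P):  # fit centre, yaw to 4 place points
    P=np.array(P); c=P.mean(0); w=((P-c)*X[:,None]).sum(0); a=np.arctan2(w[1],w[0])
    return c,a,c+X[:,None]*np.array([np.cos(a),np.sin(a)])
E
cat > m.py <<'E'
from h import *
d=pickle.load(open("d.pkl","rb")); top=d["top"]
hsv=cv2.cvtColor(top["pixels"],cv2.COLOR_RGB2HSV)
def cen(u,v,r,f):
    w=hsv[v-r:v+r+1,u-r:u+r+1].astype(int); m=f(w).astype(np.uint8)
    n,l,s,c=cv2.connectedComponentsWithStats(m); k=1+np.argmax(s[1:,4]); return c[k]+[u-r,v-r],s[k,4]
for nm,pts,z,f in(("light",[(384,178),(357,188),(326,202),(294,215)],.09,lambda w:(w[...,0]>15)&(w[...,0]<40)&(w[...,2]>150)&(w[...,1]<150)),
             ("dark",[(153,239),(155,207),(157,175),(160,143)],.048,lambda w:(w[...,1]>70))):
    P=[]
    for u,v in pts:
        c,a=cen(u,v,9,f); P.append(ray(top,*c,z)); print(nm,c,a,P[-1])
    c,a,Q=rack(P); print(c,a,"\n",Q,"res mm",np.linalg.norm(Q-P,axis=1)*1e3, "r",np.linalg.norm(Q,axis=1))
print(R.from_rotvec([-6.15978107e-01, -3.08029911e+00,  2.93820108e-03]).as_matrix())
big=cv2.resize(top["pixels"][90:280,120:420],None,fx=2.6,fy=2.6,interpolation=cv2.INTER_CUBIC)
cv2.imwrite("pics/crop.png",cv2.cvtColor(big,cv2.COLOR_RGB2BGR))
E
python3 m.py
```

```text
light [385.5        176.62222222] 90 [ 0.55178462 -0.33607042]
light [358.74025974 189.36363636] 77 [ 0.52359723 -0.27421824]
light [326.65555556 201.23333333] 90 [ 0.49770127 -0.20074786]
light [294.62691131 214.83180428] 327 [ 0.46806299 -0.12771856]
[ 0.51028653 -0.23468877] -1.1931929450660643 
 [[ 0.55231762 -0.34065758]
 [ 0.52429689 -0.27001171]
 [ 0.49627617 -0.19936584]
 [ 0.46825544 -0.12871997]] res mm [4.61801592 4.26432319 1.98517477 1.01972984] r [0.64892398 0.58974024 0.53482406 0.48562536]
dark [152.65714286 239.31428571] 35 [0.41551668 0.20182982]
dark [155.15625 207.125  ] 32 [0.49093365 0.19639917]
dark [157.58823529 175.38235294] 34 [0.56627511 0.19105109]
dark [160.         143.91666667] 36 [0.64192833 0.18567849]
[0.52866344 0.19373965] 3.070412095277994 
 [[0.41495212 0.20184738]
 [0.49075967 0.19644222]
 [0.56656722 0.19103707]
 [0.64237476 0.18563191]] res mm [0.56483505 0.17922816 0.29244136 0.44886208] r [0.46144082 0.52861574 0.59790766 0.66865877]
[[-9.23096566e-01  3.84567660e-01 -6.67131730e-04]
 [ 3.84568233e-01  9.23094863e-01 -1.77432715e-03]
 [-6.65229679e-05 -1.89443297e-03 -9.99998203e-01]]
```

View pics/crop.png

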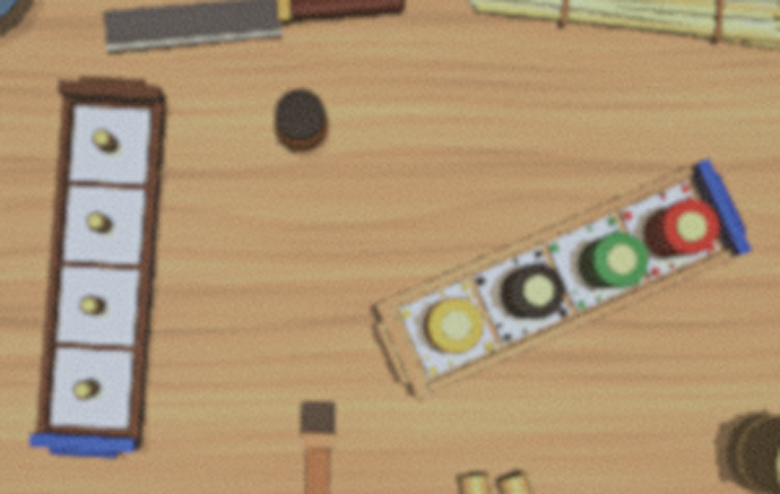

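The crop confirms the layout. The cups sit slightly off centre on their pegs (red–green about 68 mm, the others about 78 mm), so I'll use individual cup positions. The light rack's yaw from its edges is about -1.165. Next is a wrist view from above the light rack.

```bash
cat > go.py <<'E'
# usage: go.py yaw|- x y z [x y z ...] : turn about tool z, then shifts in turned tool axes (mm)
import sys; from h import *; from bench import ctrl
s=ctrl.get_state(); M=R.from_rotvec(s["tool_rot"]).as_matrix(); p=s["position"]
print("t",round(s["time"],2),"p",p.round(4),"grip",round(s["grip_width"],3),round(s["grip_force"],1),"F",s["ft_force"].round(1))
if sys.argv[1]!="-":
    t=-(float(sys.argv[1])-np.arctan2(M[1,1],M[0,1])); t=(t+np.pi/2)%np.pi-np.pi/2
    M=M@R.from_euler("z",t).as_matrix(); print("turn",round(t,3))
for q in np.array(list(map(float,sys.argv[2:]))).reshape(-1,3):
    print("shift mm",(M.T@(q-p)*1e3).round(1)); p=q
E
python3 go.py 0.405 0.45 0.2 0.26 0.51 -0.235 0.26
```

```text
t 0.15 p [0.2499 0.5996 0.2217] grip 1.001 0.0 F [ 0.5 -0.5  0.9]
turn 0.771
shift mm [-446.1   26.4  -37.8]
shift mm [-423.5 -116.3    0.6]
```

```bash
python3 -m crank '[[[0,0,0,0.11,-1],[0,0,0,0.11,-1],[0,0,0,0.11,-1],[0,0,0,0.11,-1],[0,0,0,0.11,-1],[0,0,0,0.11,-1],[0,0,0,0.11,-1]]]' >/dev/null
python3 -m crank '[[[-30,2,-3,0,-1],[-30,2,-3,0,-1],[-30,2,-3,0,-1],[-30,2,-3,0,-1],[-30,2,-3,0,-1],[-30,2,-2,0,-1],[-30,2,-2,0,-1],[-30,2,-2,0,-1]]]' >/dev/null
python3 -m crank '[[[-30,2,-3,0,-1],[-30,2,-3,0,-1],[-30,2,-3,0,-1],[-30,2,-3,0,-1],[-30,2,-2,0,-1],[-30,2,-2,0,-1],[-26,2,-2,0,-1]]]' >/dev/null
python3 -m crank '[[[-30,-8,0,0,-1],[-30,-8,0,0,-1],[-30,-8,0,0,-1],[-30,-8,0,0,-1],[-30,-8,0,0,-1],[-30,-8,0,0,-1],[-30,-8,0,0,-1]]]' >/dev/null
python3 -m crank '[[[-30,-8,0,0,-1],[-30,-8,0,0,-1],[-30,-8,0,0,-1],[-30,-8,0,0,-1],[-30,-8,0,0,-1],[-30,-8,0,0,-1],[-30,-8,0,0,-1],[0,0,0,0,-1],[0,0,0,0,-1]]]'
cat > w.py <<'E'
import sys; from h import *; from bench import ctrl,get_image
s=ctrl.get_state(); im=get_image("wrist")
T=np.eye(4); T[:3,:3]=R.from_rotvec(s["tool_rot"]).as_matrix(); T[:3,3]=s["position"]; im["T"]=T@im["T_tool_cam"]
pickle.dump(im,open("wr.pkl","wb")); a=cv2.cvtColor(im["pixels"],cv2.COLOR_RGB2BGR); cv2.imwrite(sys.argv[1],a)
print(s["time"],s["position"],s["joint_positions"].round(2))
E
python3 w.py pics/w1.png
```

```text
time: 3.32
position: [0.5159, -0.2301, 0.2612]
tool_rot: [-1.734, -2.619, 0.002]
ft_force: [-0.1, 0.8, 0.6]
grip_width: 0.999
grip_force: 0.0
3.3167 [ 0.51590544 -0.23005526  0.26116469] [-0.38  0.15  0.84  1.63 -0.11  1.41  0.88]
```

View pics/w1.png

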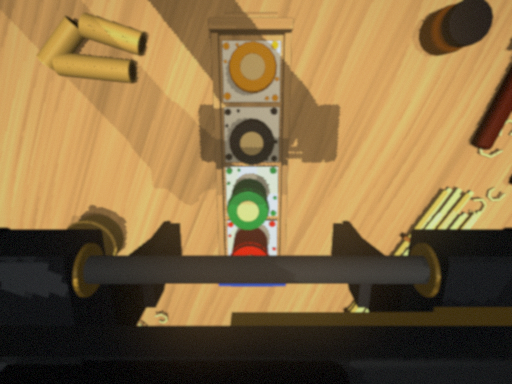

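The wrist view shows the cups' bare spots at amber (252,67), black (252,142) and green (247,211), with red partly hidden by the gripper. The rack is aligned with the tool.

```bash
python3 - <<'E'
from h import *
im=pickle.load(open("wr.pkl","rb"))
for n,p in dict(amber=(252,67),black=(252,142),green=(247,211)).items(): print(n,ray(im,*p,.09))
a=ray(im,219,40,.026);b=ray(im,226,228,.026); print("left tile edge yaw",np.arctan2(*(b-a)[::-1]))
E
python3 go.py 0.405 0.467 -0.129 0.13
```

```text
amber [ 0.46883916 -0.13103635]
black [ 0.49816917 -0.20093178]
green [ 0.52352405 -0.27627398]
left tile edge yaw -1.162191606164028
t 3.37 p [ 0.5164 -0.228   0.2611] grip 1.002 0.0 F [ 0.6  1.  -0.4]
turn -0.0
shift mm [110.3  -6.3 131.2]
```

```bash
python3 -m crank '[[[22,-1,20,0,-1],[22,-1,20,0,-1],[22,-1,20,0,-1],[22,-1,20,0,-1],[21,-1,20,0,-1],[0,0,25,0,-1],[0,0,0,0,-1],[0,0,0,0,-1]]]'; python3 go.py 0.405 0.4685 -0.1295 0.045
```

```text
time: 4.03
position: [0.4684, -0.1284, 0.1362]
tool_rot: [-1.724, -2.624, 0.001]
ft_force: [-0.1, -0.3, 0.3]
grip_width: 0.997
grip_force: 0.0
t 4.03 p [ 0.4684 -0.1284  0.1362] grip 0.997 0.0 F [-0.1 -0.3  0.3]
turn 0.003
shift mm [-1.2 -0.2 91.2]
```

```bash
python3 -m crank '[[[-1,0,20,0,-1],[0,0,20,0,-1],[0,0,20,0,-1],[0,0,20,0,-1],[0,0,11,0,-1],[0,0,0,0,-1],[0,0,0,0,-1]]]'
python3 -m crank '[[[0,0,0,0,1],[0,0,0,0,1],[0,0,0,0,1],[0,0,0,0,1],[0,0,0,0,1],[0,0,0,0,1],[0,0,0,0,1],[0,0,0,0,1],[0,0,0,0,1],[0,0,0,0,1]]]' 20
```

```text
time: 4.62
position: [0.4703, -0.1311, 0.0465]
tool_rot: [1.728, 2.623, -0.0]
ft_force: [-0.3, -0.0, 0.8]
grip_width: 0.994
grip_force: 0.0
time: 5.45
position: [0.4695, -0.1307, 0.0457]
tool_rot: [-1.728, -2.624, -0.0]
ft_force: [-0.9, -0.0, 1.9]
grip_width: 0.544
grip_force: 20.0
```

```bash
python3 -m crank '[[[0,0,-8,0,1],[0,0,-15,0,1],[0,0,-20,0,1],[0,0,-20,0,1],[0,0,-20,0,1],[0,0,-17,0,1],[0,0,0,0,1],[0,0,0,0,1]]]'; python3 go.py 1.5 0.6424 0.1856 0.145
```

```text
time: 6.12
position: [0.4701, -0.1307, 0.1464]
tool_rot: [1.727, 2.622, 0.003]
ft_force: [0.1, 0.6, -0.2]
grip_width: 0.549
grip_force: 20.0
t 6.12 p [ 0.4701 -0.1307  0.1464] grip 0.549 20.0 F [ 0.1  0.6 -0.2]
turn -1.094
shift mm [-149.5  327.7    2. ]
```

```bash
python3 -m crank '[[[0,0,0,-0.11,1],[0,0,0,-0.11,1],[0,0,0,-0.11,1],[0,0,0,-0.11,1],[0,0,0,-0.11,1],[0,0,0,-0.11,1],[0,0,0,-0.11,1],[0,0,0,-0.11,1],[0,0,0,-0.11,1],[0,0,0,-0.1,1]]]' >/dev/null
python3 -m crank '[[[-5,12,0,0,1],[-11,24,0,0,1],[-11,24,0,0,1],[-11,24,0,0,1],[-11,24,0,0,1],[-11,24,0,0,1],[-11,24,0,0,1],[-11,24,0,0,1]]]' >/dev/null
python3 -m crank '[[[-11,24,0,0,1],[-11,24,0,0,1],[-11,24,0,0,1],[-11,24,0,0,1],[-11,24,0,0,1],[-11,24,0,0,1],[-11,24,0,0,1],[-5,12,0,0,1],[0,0,0,0,1],[0,0,0,0,1]]]'
python3 go.py 1.5 0.6424 0.1856 0.06; python3 w.py pics/w2.png; python3 - <<'E'
from bench import get_image
import cv2
a=get_image("scene")["pixels"]; cv2.imwrite("pics/s2.png",cv2.resize(a[...,::-1],None,fx=1.5,fy=1.5))
E
```

```text
time: 8.45
position: [0.6589, 0.2173, 0.1436]
tool_rot: [-0.117, -3.137, 0.002]
ft_force: [1.4, -0.9, 0.2]
grip_width: 0.549
grip_force: 20.0
t 8.45 p [0.6589 0.2173 0.1436] grip 0.549 20.0 F [ 1.4 -0.9  0.2]
turn -0.004
shift mm [ 14.  -32.6  83.7]
8.45 [0.65889754 0.21725708 0.14356847] [-0.74  0.5   0.53  1.44 -0.25  1.27  1.31]
```

View pics/s2.png

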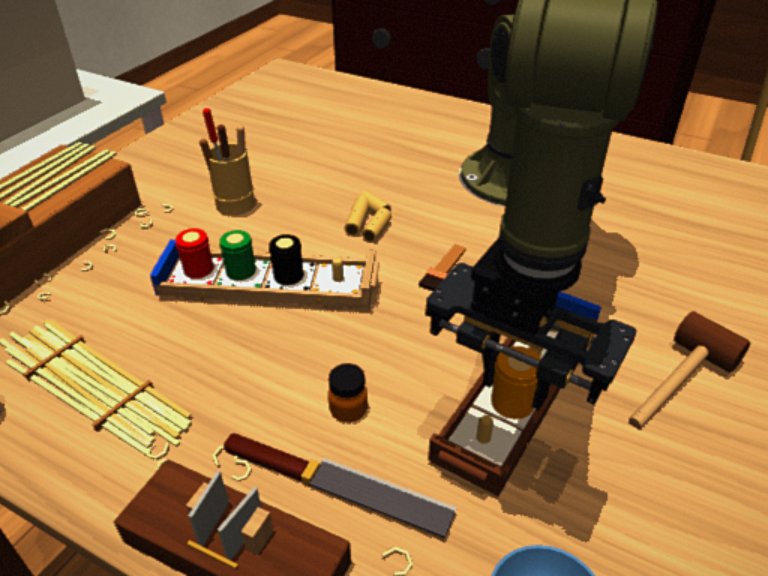

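View pics/w2.png

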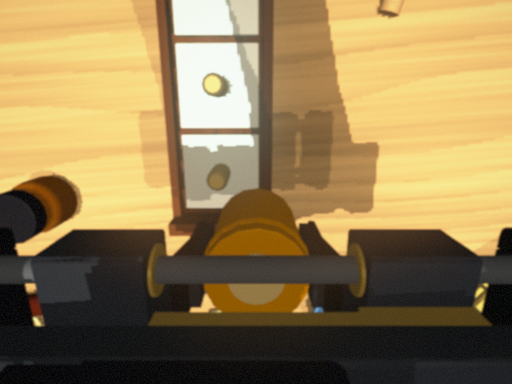

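Amber is held upright over the dark rack, about 35 mm past the target (I gave it one row too many). The wrist view shows peg 4 at about (218,177) and peg 3 at (214,84). I'll check the peg positions against this image.

```bash
python3 - <<'E'
from h import *
im=pickle.load(open("wr.pkl","rb"))
# peg top-disc pixels
for p in((211,84),(217,178)): print(ray(im,*p,.05),ray(im,*p,.062))
print(ray(im,258,290,.145-.045+.09))
E
python3 -m crank '[[[5,-11,0,0,1],[5,-11,0,0,1],[4,-10,0,0,1],[0,0,0,0,1],[0,0,0,0,1]]]'
python3 go.py 1.5 0.6424 0.1856 0.06
```

```text
[0.56665084 0.18728403] [0.56749697 0.18891783]
[0.6430061  0.18362819] [0.64026946 0.18543353]
[0.66194802 0.2169246 ]
time: 8.97
position: [0.6436, 0.1835, 0.1462]
tool_rot: [0.122, 3.139, 0.001]
ft_force: [-0.1, -0.2, -0.5]
grip_width: 0.544
grip_force: 20.0
t 8.97 p [0.6436 0.1835 0.1462] grip 0.544 20.0 F [-0.1 -0.2 -0.5]
turn -0.007
shift mm [ 1.4  1.9 86.2]
```

```bash
python3 -m crank '[[[0,1,20,0,1],[0,0,20,0,1],[0,0,20,0,1],[0,0,15,0,1],[0,0,12,0,1],[0,0,7,0,1],[0,0,2,0,1],[0,0,1,0,1],[0,0,0,0,1],[0,0,0,0,1]]]'
python3 -m crank '[[[0,0,1,0,1],[0,0,1,0,1],[0,0,1,0,1],[0,0,0,0,1],[0,0,0,0,1]]]'
```

```text
time: 9.8
position: [0.6445, 0.1863, 0.0497]
tool_rot: [0.117, 3.138, 0.001]
ft_force: [-0.6, -0.7, -0.5]
grip_width: 0.548
grip_force: 20.0
time: 10.22
position: [0.6438, 0.1862, 0.0458]
tool_rot: [0.117, 3.139, 0.0]
ft_force: [-0.2, -0.4, -0.0]
grip_width: 0.55
grip_force: 20.0
```

```bash
python3 -m crank '[[[0,0,0.7,0,1],[0,0,0,0,1],[0,0,0,0,1]]]'; python3 -m crank '[[[0,0,0.7,0,1],[0,0,0,0,1],[0,0,0,0,1]]]'
```

```text
time: 10.47
position: [0.6439, 0.1863, 0.0457]
tool_rot: [0.117, 3.139, 0.001]
ft_force: [-1.7, 0.2, 5.7]
grip_width: 0.55
grip_force: 20.0
time: 10.72
position: [0.6439, 0.1863, 0.0457]
tool_rot: [0.117, 3.139, 0.001]
ft_force: [-3.8, -1.0, 8.9]
grip_width: 0.546
grip_force: 20.0
```

```bash
python3 -m crank '[[[0,0,-0.7,0,1],[0,0,0,0,0.5],[0,0,0,0,0],[0,0,0,0,-0.5],[0,0,0,0,-1],[0,0,0,0,-1],[0,0,0,0,-1],[0,0,0,0,-1]]]'
python3 -m crank '[[[0,0,-10,0,-1],[0,0,-20,0,-1],[0,0,-20,0,-1],[0,0,-20,0,-1],[0,0,-20,0,-1],[0,0,-12,0,-1],[0,0,0,0,-1],[0,0,0,0,-1]]]'
python3 go.py 0.405 0.498 -0.201 0.14
python3 - <<'E'
from bench import get_image
import cv2
a=get_image("scene")["pixels"]; cv2.imwrite("pics/s3.png",a[180:,250:,::-1])
E
```

```text
time: 11.38
position: [0.6434, 0.1861, 0.0444]
tool_rot: [-0.117, -3.139, 0.0]
ft_force: [0.2, -0.2, -0.3]
grip_width: 0.841
grip_force: 0.0
time: 12.05
position: [0.6439, 0.1862, 0.1474]
tool_rot: [0.117, 3.138, 0.001]
ft_force: [0.1, -0.5, -0.5]
grip_width: 0.996
grip_force: 0.0
t 12.05 p [0.6439 0.1862 0.1474] grip 0.996 0.0 F [ 0.1 -0.5 -0.5]
turn 1.091
shift mm [-298.4 -286.7    7. ]
```

View pics/s3.png

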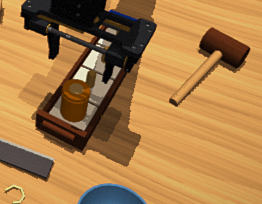

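Amber stands flat over peg 4. Next is the black cup.

```bash
python3 -m crank '[[[0,0,0,0.11,-1],[0,0,0,0.11,-1],[0,0,0,0.11,-1],[0,0,0,0.11,-1],[0,0,0,0.11,-1],[0,0,0,0.11,-1],[0,0,0,0.11,-1],[0,0,0,0.11,-1],[0,0,0,0.11,-1],[0,0,0,0.1,-1]]]' >/dev/null
python3 -m crank '[[[-11,-10,0,0,-1],[-21,-20,0,0,-1],[-21,-20,0,0,-1],[-21,-20,0,0,-1],[-21,-20,0,0,-1],[-21,-20,0,0,-1],[-21,-20,0,0,-1],[-21,-20,0,0,-1]]]' >/dev/null
python3 -m crank '[[[-21,-21,0,0,-1],[-21,-21,0,0,-1],[-21,-21,0,0,-1],[-21,-21,0,0,-1],[-21,-21,0,0,-1],[-21,-21,0,0,-1],[-11,-11,0,0,-1],[0,0,0,0,-1],[0,0,0,0,-1]]]' >/dev/null
python3 go.py 0.405 0.498 -0.201 0.046; python3 w.py pics/w3.png
```

```text
t 14.35 p [ 0.4948 -0.1992  0.146 ] grip 0.999 0.0 F [ 0.5  0.4 -0.5]
turn 0.0
shift mm [ -3.1   2.3 100. ]
14.35 [ 0.4948271  -0.19918893  0.14601893] [-0.55  0.18  0.98  1.87 -0.16  1.18  0.89]
```

View pics/w3.png

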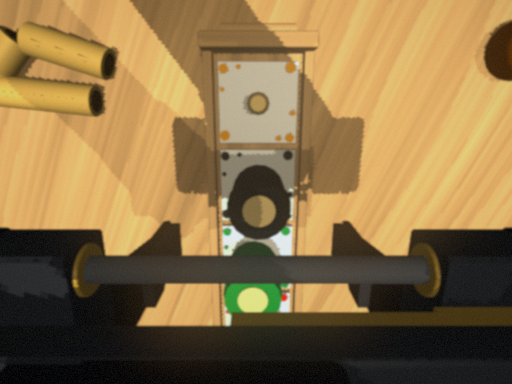

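```bash
python3 - <<'E'
from h import *
im=pickle.load(open("wr.pkl","rb"))
for p in((259,211),(252,299)): print(ray(im,*p,.09))
E
python3 -m crank '[[[-3,2,20,0,-1],[0,0,20,0,-1],[0,0,20,0,-1],[0,0,20,0,-1],[0,0,10,0,-1],[0,0,0,0,-1],[0,0,0,0,-1]]]'; python3 go.py 0.405 0.498 -0.201 0.046
```

```text
[ 0.49810021 -0.20225606]
[ 0.52320492 -0.2750448 ]
time: 14.98
position: [0.4995, -0.1995, 0.0567]
tool_rot: [-1.725, -2.624, 0.001]
ft_force: [0.2, -0.8, 0.5]
grip_width: 0.998
grip_force: 0.0
t 14.98 p [ 0.4995 -0.1995  0.0567] grip 0.998 0.0 F [ 0.2 -0.8  0.5]
turn 0.003
shift mm [-0.8 -2.  10.7]
```

Black confirmed at (0.498, -0.202). Descend, grip and lift.

```bash
python3 -m crank '[[[-1,-1,6,0,-1],[0,0,4,0,-1],[0,0,0,0,-1],[0,0,0,0,-1]]]' >/dev/null
python3 -m crank '[[[0,0,0,0,1],[0,0,0,0,1],[0,0,0,0,1],[0,0,0,0,1],[0,0,0,0,1],[0,0,0,0,1],[0,0,0,0,1],[0,0,0,0,1],[0,0,0,0,1],[0,0,0,0,1]]]' 20
python3 -m crank '[[[0,0,-8,0,1],[0,0,-15,0,1],[0,0,-20,0,1],[0,0,-20,0,1],[0,0,-20,0,1],[0,0,-17,0,1],[0,0,0,0,1],[0,0,0,0,1]]]'; python3 go.py 1.5 0.567 0.190 0.145
```

```text
time: 16.15
position: [0.4989, -0.2016, 0.0468]
tool_rot: [-1.728, -2.624, 0.0]
ft_force: [-0.5, -0.2, 0.4]
grip_width: 0.542
grip_force: 20.0
time: 16.82
position: [0.4997, -0.2016, 0.1478]
tool_rot: [1.727, 2.622, 0.003]
ft_force: [-0.3, 0.6, -0.6]
grip_width: 0.548
grip_force: 20.0
t 16.82 p [ 0.4997 -0.2016  0.1478] grip 0.548 20.0 F [-0.3  0.6 -0.6]
turn -1.094
shift mm [-39.5 395.3   3.1]
```

```bash
python3 -m crank '[[[0,0,0,-0.11,1],[0,0,0,-0.11,1],[0,0,0,-0.11,1],[0,0,0,-0.11,1],[0,0,0,-0.11,1],[0,0,0,-0.11,1],[0,0,0,-0.11,1],[0,0,0,-0.11,1],[0,0,0,-0.11,1],[0,0,0,-0.1,1]]]' >/dev/null
python3 -m crank '[[[-1,12,0,0,1],[-2.5,25,0,0,1],[-2.5,25,0,0,1],[-2.5,25,0,0,1],[-2.5,25,0,0,1],[-2.5,25,0,0,1],[-2.5,25,0,0,1],[-2.5,25,0,0,1],[-2.5,25,0,0,1]]]' >/dev/null
python3 -m crank '[[[-2.5,25,0,0,1],[-2.5,25,0,0,1],[-2.5,25,0,0,1],[-2.5,25,0,0,1],[-2.5,25,0,0,1],[-2.5,25,0,0,1],[-2.5,25,0,0,1],[-1,9,0,0,1],[0,0,0,0,1],[0,0,0,0,1]]]'
python3 go.py 1.5 0.567 0.190 0.0468
```

```text
time: 19.23
position: [0.5674, 0.1891, 0.1458]
tool_rot: [-0.117, -3.138, 0.003]
ft_force: [-0.4, -0.7, -0.5]
grip_width: 0.548
grip_force: 20.0
t 19.23 p [0.5674 0.1891 0.1458] grip 0.548 20.0 F [-0.4 -0.7 -0.5]
turn -0.004
shift mm [ 0.3  1.1 99. ]
```

```bash
python3 -m crank '[[[0,1,20,0,1],[0,0,20,0,1],[0,0,20,0,1],[0,0,15,0,1],[0,0,12,0,1],[0,0,7,0,1],[0,0,2,0,1],[0,0,1,0,1],[0,0,0,0,1],[0,0,0,0,1]]]'
python3 -m crank '[[[0,0,1,0,1],[0,0,1,0,1],[0,0,1,0,1],[0,0,0,0,1],[0,0,0,0,1]]]'
python3 -m crank '[[[0,0,0.7,0,1],[0,0,0,0,1],[0,0,0,0,1]]]'
```

```text
time: 20.07
position: [0.5688, 0.1916, 0.0509]
tool_rot: [0.118, 3.138, 0.001]
ft_force: [-0.5, 0.6, -0.1]
grip_width: 0.54
grip_force: 20.0
time: 20.48
position: [0.568, 0.1915, 0.0469]
tool_rot: [0.117, 3.139, 0.0]
ft_force: [0.3, 0.7, 0.1]
grip_width: 0.545
grip_force: 20.0
time: 20.73
position: [0.5681, 0.1915, 0.0468]
tool_rot: [0.117, 3.139, 0.001]
ft_force: [-2.3, -0.9, 5.6]
grip_width: 0.543
grip_force: 20.0
```

Contact. Release, rise, and plan the move to green.

```bash
python3 -m crank '[[[0,0,0,0,0.5],[0,0,0,0,0],[0,0,0,0,-0.5],[0,0,0,0,-1],[0,0,0,0,-1],[0,0,0,0,-1],[0,0,0,0,-1]]]' >/dev/null
python3 -m crank '[[[0,0,-10,0,-1],[0,0,-20,0,-1],[0,0,-20,0,-1],[0,0,-20,0,-1],[0,0,-20,0,-1],[0,0,-12,0,-1],[0,0,0,0,-1],[0,0,0,0,-1]]]'
python3 go.py 0.405 0.5235 -0.275 0.145
```

```text
time: 21.98
position: [0.5683, 0.1916, 0.1487]
tool_rot: [0.117, 3.138, 0.001]
ft_force: [-0.3, -0.3, 0.0]
grip_width: 0.998
grip_force: 0.0
t 21.98 p [0.5683 0.1916 0.1487] grip 0.998 0.0 F [-0.3 -0.3  0. ]
turn 1.091
shift mm [-411.2 -225.     3.2]
```

```bash
python3 -m crank '[[[0,0,0,0.11,-1],[0,0,0,0.11,-1],[0,0,0,0.11,-1],[0,0,0,0.11,-1],[0,0,0,0.11,-1],[0,0,0,0.11,-1],[0,0,0,0.11,-1],[0,0,0,0.11,-1],[0,0,0,0.11,-1],[0,0,0,0.1,-1]]]' >/dev/null
python3 -m crank '[[[-13,-7,0,0,-1],[-26,-14,0,0,-1],[-26,-14,0,0,-1],[-26,-14,0,0,-1],[-26,-14,0,0,-1],[-26,-14,0,0,-1],[-26,-14,0,0,-1],[-26,-14,0,0,-1],[-26,-14,0,0,-1]]]' >/dev/null
python3 -m crank '[[[-26,-14,0,0,-1],[-26,-14,0,0,-1],[-26,-14,0,0,-1],[-26,-14,0,0,-1],[-26,-14,0,0,-1],[-26,-14,0,0,-1],[-26,-14,0,0,-1],[-8,-8,0,0,-1],[0,0,0,0,-1],[0,0,0,0,-1]]]' >/dev/null
python3 go.py 0.405 0.5235 -0.275 0.046; python3 w.py pics/w4.png
```

```text
t 24.4 p [ 0.5224 -0.2751  0.1473] grip 1.001 0.0 F [ 0.6 -0.1 -1. ]
turn 0.0
shift mm [ -0.5   1.1 101.3]
24.4 [ 0.52242275 -0.27511926  0.14734799] [-0.34  0.35  0.95  1.73 -0.3   1.22  1.09]
```

View pics/w4.png

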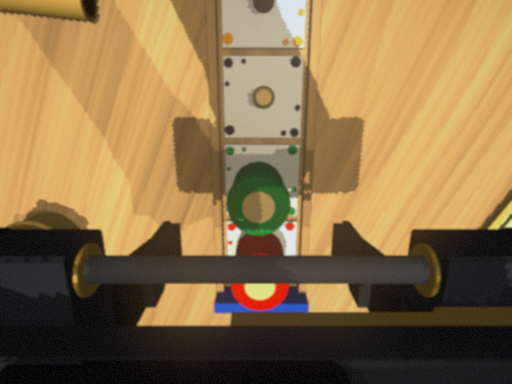

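Green's bare spot is at (259,207), nearly where black's was, so it is aligned. Red's is at (260,290).

```bash
python3 - <<'E'
from h import *
im=pickle.load(open("wr.pkl","rb"))
for p in((259,207),(260,290)): print(ray(im,*p,.09))
E
python3 -m crank '[[[0,1,20,0,-1],[0,0,20,0,-1],[0,0,20,0,-1],[0,0,20,0,-1],[0,0,15,0,-1],[0,0,5,0,-1],[0,0,0,0,-1],[0,0,0,0,-1]]]'
python3 -m crank '[[[0,0,0,0,1],[0,0,0,0,1],[0,0,0,0,1],[0,0,0,0,1],[0,0,0,0,1],[0,0,0,0,1],[0,0,0,0,1],[0,0,0,0,1],[0,0,0,0,1],[0,0,0,0,1]]]' 20
python3 -m crank '[[[0,0,-8,0,1],[0,0,-15,0,1],[0,0,-20,0,1],[0,0,-20,0,1],[0,0,-20,0,1],[0,0,-17,0,1],[0,0,0,0,1],[0,0,0,0,1]]]'; python3 go.py 1.5 0.4908 0.196 0.146
```

```text
[ 0.52461584 -0.27565387]
[ 0.55386284 -0.34136431]
time: 25.12
position: [0.5251, -0.2742, 0.0486]
tool_rot: [1.726, 2.624, 0.0]
ft_force: [-0.2, -0.9, 0.5]
grip_width: 1.0
grip_force: 0.0
time: 25.95
position: [0.5245, -0.2747, 0.0482]
tool_rot: [-1.728, -2.624, -0.0]
ft_force: [-0.5, 0.9, 0.9]
grip_width: 0.548
grip_force: 20.0
time: 26.62
position: [0.5254, -0.2751, 0.15]
tool_rot: [1.726, 2.621, 0.002]
ft_force: [-0.1, -0.5, -0.2]
grip_width: 0.543
grip_force: 20.0
t 26.62 p [ 0.5254 -0.2751  0.15  ] grip 0.543 20.0 F [-0.1 -0.5 -0.2]
turn -1.094
shift mm [ 67.8 467.5   3.7]
```

```bash
python3 -m crank '[[[0,0,0,-0.11,1],[0,0,0,-0.11,1],[0,0,0,-0.11,1],[0,0,0,-0.11,1],[0,0,0,-0.11,1],[0,0,0,-0.11,1],[0,0,0,-0.11,1],[0,0,0,-0.11,1],[0,0,0,-0.11,1],[0,0,0,-0.1,1]]]' >/dev/null
python3 -m crank '[[[2,12,0,0,1],[4,26,0,0,1],[4,26,0,0,1],[4,26,0,0,1],[4,26,0,0,1],[4,26,0,0,1],[4,26,0,0,1],[4,26,0,0,1],[4,26,0,0,1],[4,26,0,0,1]]]' >/dev/null
python3 -m crank '[[[4,26,0,0,1],[4,26,0,0,1],[4,26,0,0,1],[4,26,0,0,1],[4,26,0,0,1],[4,26,0,0,1],[4,26,0,0,1],[3,26,0,0,1],[0,13,0,0,1],[0,0,0,0,1]]]' >/dev/null
python3 -m crank '[[[0,0,0,0,1],[0,0,0,0,1]]]'
python3 go.py 1.5 0.4908 0.196 0.0482
```

```text
time: 29.28
position: [0.4909, 0.194, 0.1478]
tool_rot: [-0.121, -3.139, 0.002]
ft_force: [0.5, 0.1, 0.1]
grip_width: 0.543
grip_force: 20.0
t 29.28 p [0.4909 0.194  0.1478] grip 0.543 20.0 F [0.5 0.1 0.1]
turn -0.006
shift mm [ 0.2  2.1 99.6]
```

```bash
python3 -m crank '[[[0,2,20,0,1],[0,0,20,0,1],[0,0,20,0,1],[0,0,15,0,1],[0,0,12,0,1],[0,0,7,0,1],[0,0,2,0,1],[0,0,1,0,1],[0,0,0,0,1],[0,0,0,0,1]]]'
python3 -m crank '[[[0,0,1,0,1],[0,0,1,0,1],[0,0,1,0,1],[0,0,0,0,1],[0,0,0,0,1]]]'
python3 -m crank '[[[0,0,0.7,0,1],[0,0,0,0,1],[0,0,0,0,1]]]'
```

```text
time: 30.12
position: [0.4916, 0.1985, 0.0521]
tool_rot: [0.118, 3.138, 0.002]
ft_force: [-1.0, -0.0, -0.0]
grip_width: 0.544
grip_force: 20.0
time: 30.53
position: [0.4908, 0.1983, 0.0481]
tool_rot: [-0.117, -3.139, -0.0]
ft_force: [0.7, 0.9, -0.4]
grip_width: 0.54
grip_force: 20.0
time: 30.78
position: [0.4909, 0.1982, 0.048]
tool_rot: [0.118, 3.139, 0.0]
ft_force: [-1.9, -0.5, 5.2]
grip_width: 0.541
grip_force: 20.0
```

```bash
python3 -m crank '[[[0,0,0,0,0.5],[0,0,0,0,0],[0,0,0,0,-0.5],[0,0,0,0,-1],[0,0,0,0,-1],[0,0,0,0,-1],[0,0,0,0,-1]]]' >/dev/null
python3 -m crank '[[[0,0,-10,0,-1],[0,0,-20,0,-1],[0,0,-20,0,-1],[0,0,-20,0,-1],[0,0,-20,0,-1],[0,0,-12,0,-1],[0,0,0,0,-1],[0,0,0,0,-1]]]'
python3 go.py 0.405 0.5525 -0.338 0.147
```

```text
time: 32.03
position: [0.4911, 0.1984, 0.1499]
tool_rot: [0.117, 3.138, 0.001]
ft_force: [-0.9, 0.2, -0.1]
grip_width: 0.998
grip_force: 0.0
t 32.03 p [0.4911 0.1984 0.1499] grip 0.998 0.0 F [-0.9  0.2 -0.1]
turn 1.091
shift mm [-517.2 -154.9    2.5]
```

```bash
python3 -m crank '[[[0,0,0,0.11,-1],[0,0,0,0.11,-1],[0,0,0,0.11,-1],[0,0,0,0.11,-1],[0,0,0,0.11,-1],[0,0,0,0.11,-1],[0,0,0,0.11,-1],[0,0,0,0.11,-1],[0,0,0,0.11,-1],[0,0,0,0.1,-1]]]' >/dev/null
python3 -m crank '[[[-13,-4,0,0,-1],[-26,-8,0,0,-1],[-26,-8,0,0,-1],[-26,-8,0,0,-1],[-26,-8,0,0,-1],[-26,-8,0,0,-1],[-26,-8,0,0,-1],[-26,-8,0,0,-1],[-26,-8,0,0,-1],[-26,-8,0,0,-1]]]' >/dev/null
python3 -m crank '[[[-26,-8,0,0,-1],[-26,-8,0,0,-1],[-26,-8,0,0,-1],[-26,-8,0,0,-1],[-26,-7,0,0,-1],[-26,-7,0,0,-1],[-26,-7,0,0,-1],[-26,-7,0,0,-1],[-26,-7,0,0,-1],[-26,-7,0,0,-1]]]' >/dev/null
python3 -m crank '[[[-10,-3,0,0,-1],[0,0,0,0,-1],[0,0,0,0,-1]]]' >/dev/null
python3 go.py 0.405 0.5525 -0.338 0.047; python3 w.py pics/w5.png
```

```text
t 34.78 p [ 0.5532 -0.3374  0.1485] grip 0.997 0.0 F [ 0.6  0.3 -0.9]
turn 0.001
shift mm [ -0.5  -0.7 101.5]
34.7833 [ 0.55317082 -0.33736766  0.14846279] [-0.09  0.45  0.79  1.57 -0.33  1.26  1.16]
```

View pics/w5.png

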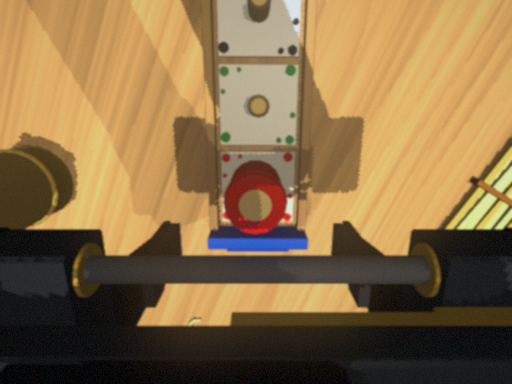

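Red's bare spot is at (256,205), aligned. The bamboo holder's rim is at (10,190); I'll check how far it is from the gripper body before descending.

```bash
python3 - <<'E'
from h import *
im=pickle.load(open("wr.pkl","rb")); d=pickle.load(open("d.pkl","rb"))
print(ray(im,256,205,.09))
t=np.array([.5525,-.338]); ex=np.array([-.394,.919]); ey=np.array([.919,.394])
for z in(.08,.1,.13):
  for q in (ray(im,58,185,z),ray(d["top"],430,265,z),ray(d["top"],465,272,z+.03)): print(z,q,"tool x,y mm",((q-t)@ex*1e3).round(),((q-t)@ey*1e3).round())
E
```

```text
[ 0.55276105 -0.3376833 ]
0.08 [ 0.40569726 -0.3865568 ] tool x,y mm 13.0 -154.0
0.08 [ 0.35098823 -0.43211944] tool x,y mm -7.0 -222.0
0.08 [ 0.33879563 -0.49349114] tool x,y mm -59.0 -258.0
0.1 [ 0.41595137 -0.3764269 ] tool x,y mm 18.0 -141.0
0.1 [ 0.35360461 -0.42265643] tool x,y mm 1.0 -216.0
0.1 [ 0.34180058 -0.48220636] tool x,y mm -50.0 -250.0
0.13 [ 0.43133252 -0.36123207] tool x,y mm 26.0 -121.0
0.13 [ 0.3575292  -0.40846191] tool x,y mm 12.0 -207.0
0.13 [ 0.34630799 -0.4652792 ] tool x,y mm -36.0 -240.0
```

Nothing is within 95 mm along tool y, so there is clearance. Grasp red.

```bash
python3 -m crank '[[[0,0,20,0,-1],[0,0,20,0,-1],[0,0,20,0,-1],[0,0,20,0,-1],[0,0,15,0,-1],[0,0,6,0,-1],[0,0,0,0,-1],[0,0,0,0,-1]]]'
python3 -m crank '[[[0,0,0,0,1],[0,0,0,0,1],[0,0,0,0,1],[0,0,0,0,1],[0,0,0,0,1],[0,0,0,0,1],[0,0,0,0,1],[0,0,0,0,1],[0,0,0,0,1],[0,0,0,0,1]]]' 20
python3 -m crank '[[[0,0,-8,0,1],[0,0,-15,0,1],[0,0,-20,0,1],[0,0,-20,0,1],[0,0,-20,0,1],[0,0,-17,0,1],[0,0,0,0,1],[0,0,0,0,1]]]'; python3 go.py 1.5 0.51 0.02 0.146 0.415 0.201 0.146
```

```text
time: 35.5
position: [0.5549, -0.3367, 0.0489]
tool_rot: [1.726, 2.624, 0.0]
ft_force: [0.7, -0.5, -0.7]
grip_width: 0.999
grip_force: 0.0
time: 36.33
position: [0.5544, -0.3373, 0.0486]
tool_rot: [1.728, 2.624, -0.0]
ft_force: [-0.9, 0.5, 1.2]
grip_width: 0.552
grip_force: 20.0
time: 37.0
position: [0.5553, -0.3377, 0.1505]
tool_rot: [1.726, 2.621, 0.001]
ft_force: [-0.1, 0.6, -1.7]
grip_width: 0.549
grip_force: 20.0
t 37.0 p [ 0.5553 -0.3377  0.1505] grip 0.549 20.0 F [-0.1  0.6 -1.7]
turn -1.094
shift mm [ 70.5 353.6   4. ]
shift mm [107.6 173.8  -0.5]
```

```bash
python3 -m crank '[[[0,0,0,-0.11,1],[0,0,0,-0.11,1],[0,0,0,-0.11,1],[0,0,0,-0.11,1],[0,0,0,-0.11,1],[0,0,0,-0.11,1],[0,0,0,-0.11,1],[0,0,0,-0.11,1],[0,0,0,-0.11,1],[0,0,0,-0.1,1]]]' >/dev/null
python3 -m crank '[[[2,13,0,0,1],[5,25,0,0,1],[5,25,0,0,1],[5,25,0,0,1],[5,25,0,0,1],[5,25,0,0,1],[5,25,0,0,1],[5,25,0,0,1],[5,25,0,0,1],[5,25,0,0,1]]]' >/dev/null
python3 -m crank '[[[5.5,26,0,0,1],[5.5,26,0,0,1],[5.5,26,0,0,1],[5.5,26,0,0,1],[1,12,0,0,1],[13,22,0,0,1],[13,22,0,0,1],[13,22,0,0,1],[13,22,0,0,1],[13,22,0,0,1]]]' >/dev/null
python3 -m crank '[[[13,22,0,0,1],[13,22,0,0,1],[9,12,0,0,1],[5,8,0,0,1],[0,0,0,0,1],[0,0,0,0,1]]]'
python3 go.py 1.5 0.415 0.201 0.0486
```

```text
time: 40.0
position: [0.4196, 0.2017, 0.1483]
tool_rot: [0.119, 3.139, -0.001]
ft_force: [0.6, 0.0, -0.8]
grip_width: 0.551
grip_force: 20.0
t 40.0 p [0.4196 0.2017 0.1483] grip 0.551 20.0 F [ 0.6  0.  -0.8]
turn -0.005
shift mm [ 4.5 -1.  99.7]
```

```bash
python3 -m crank '[[[4,0,20,0,1],[0,0,20,0,1],[0,0,20,0,1],[0,0,15,0,1],[0,0,12,0,1],[0,0,7,0,1],[0,0,2,0,1],[0,0,1,0,1],[0,0,0,0,1],[0,0,0,0,1]]]'
python3 -m crank '[[[0,0,1,0,1],[0,0,1,0,1],[0,0,1,0,1],[0,0,0,0,1],[0,0,0,0,1]]]'
python3 -m crank '[[[0,0,0.7,0,1],[0,0,0,0,1],[0,0,0,0,1]]]'
```

```text
time: 40.83
position: [0.4161, 0.2028, 0.0523]
tool_rot: [0.118, 3.138, 0.001]
ft_force: [0.4, 0.2, -0.0]
grip_width: 0.553
grip_force: 20.0
time: 41.25
position: [0.4154, 0.2028, 0.0485]
tool_rot: [0.117, 3.139, 0.0]
ft_force: [0.2, -0.7, -0.7]
grip_width: 0.551
grip_force: 20.0
time: 41.5
position: [0.4154, 0.2028, 0.0484]
tool_rot: [-0.117, -3.139, -0.0]
ft_force: [-1.9, -1.2, 5.3]
grip_width: 0.552
grip_force: 20.0
```

```bash
python3 -m crank '[[[0,0,0,0,0.5],[0,0,0,0,0],[0,0,0,0,-0.5],[0,0,0,0,-1],[0,0,0,0,-1],[0,0,0,0,-1],[0,0,0,0,-1]]]' >/dev/null
python3 -m crank '[[[0,0,-10,0,-1],[0,0,-20,0,-1],[0,0,-20,0,-1],[0,0,-20,0,-1],[0,0,-20,0,-1],[0,0,-20,0,-1],[0,0,-20,0,-1]]]' >/dev/null
python3 -m crank '[[[-10,-25,-5,0,-1],[-10,-25,-5,0,-1],[-10,-25,-5,0,-1],[-10,-25,-5,0,-1],[-10,-25,-5,0,-1],[-5,-25,-5,0,-1],[-5,-25,-5,0,-1],[0,-25,0,0,-1],[0,-25,0,0,-1],[0,-25,0,0,-1]]]'
python3 -m crank '[[[0,-25,0,0,-1],[0,-25,0,0,-1],[0,-25,0,0,-1],[0,0,0,0,-1],[0,0,0,0,-1]]]'
python3 - <<'E'
from bench import get_image
import cv2,numpy as np
a=get_image("scene")["pixels"][150:350,240:440]; b=get_image("top")["pixels"][100:280,110:260]
f=lambda x:cv2.resize(x,(390,500),interpolation=cv2.INTER_CUBIC)
cv2.imwrite("pics/end.png",np.hstack([f(a),f(b)])[...,::-1])
E
```

```text
time: 43.5
position: [0.4564, -0.0524, 0.2136]
tool_rot: [0.118, 3.138, 0.001]
ft_force: [-0.2, -0.8, 0.5]
grip_width: 0.997
grip_force: 0.0
time: 43.92
position: [0.4507, -0.1272, 0.2135]
tool_rot: [0.123, 3.138, 0.001]
ft_force: [0.4, 0.6, 0.5]
grip_width: 0.998
grip_force: 0.0
```

View pics/end.png

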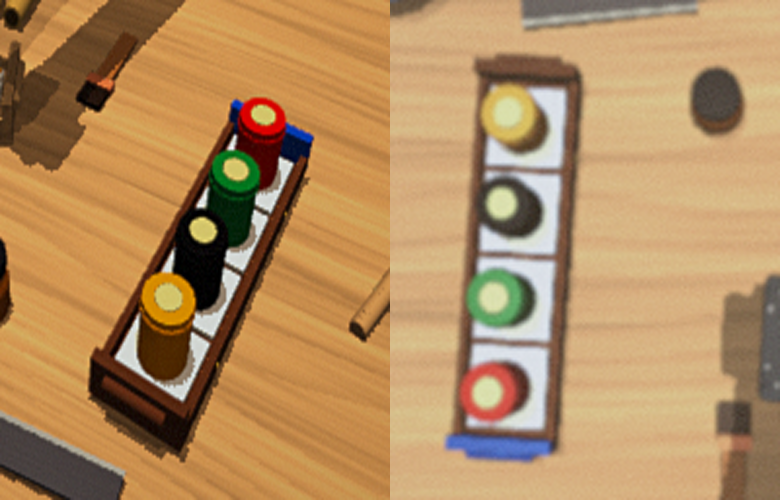

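All four cups stand flat on the dark rack. From the blue end they are red, green, black and amber, matching the light rack.

```bash
python3 -c "
from bench import job; print(job.close_job())"
```

```text
the job is handed in; nothing more can be done
None
```

The job is handed in: all four cups are upside down over their pegs on the dark rack, in the original order from the blue end (red, green, black, amber), standing flat in the final camera pictures, after about 44 s of the 93 s allowed.

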